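# Feed a mounted printing plate past the gravity flap

### The job

With the fingertips, push the square copper-topped printing block along the wooden feed tray, through the doorway so that it swings the self-closing steel flap open, and on until it is fully home against the end stop. Then withdraw the fingers, without letting the flap trap them inside, so that it falls shut behind the block. Only push: do not grip, lift or tip the block, and leave the ink tin, the loupe and the roll of tape where they are.

Things in the scene. Friction and masses are not known exactly. Their poses are not given: they have to be found in the camera images.
- tray: Fixed plywood feed tray, place and yaw vary. Origin: on the table top, on the centre line at the flap line. x = feed direction (loading end to end stop), y = left of it, z up. Deck top at z 12 mm, x -205 to 160, y -91 to 83 mm. Rails 10 mm thick, tops at z 34 mm; open above. Highest part: hinge bracket right of the doorway (x +-12, y -71 to -42, top z 46 mm).
- doorway (a point): Centre of the doorway on the deck's top (tray frame 0, 0, 12 mm), axes as the tray's. Before it two rails form a funnel: inner faces from y +-60 mm at x -115 to y +-35 mm at x -30, then straight at y +-35 mm (70 mm wide) to x 0. Beyond, the left rail goes on, a low lip (8 mm high) guides the right side at y -36 mm, and the right wall stands back at y -66 mm.
- end_stop (a point): Middle of the end stop's face, half-way up (tray frame 146, 0, 23 mm), axes as the tray's. The stop is a rigid wooden bar, top at z 34 mm. With the block home its rear face is at tray x 82 mm: a finger behind it that still stands within the flap's 76 mm swing keeps the flap open; one wholly beyond it gets shut in, as the flap does not swing outward, and must come out upward.
- flap (a joint): Opening angle of the steel flap across the doorway, rad: 0 shut, up to 1.65, swinging in the feed direction only. Hangs on a leaning pin at tray x 0, y -50 mm; its weight (0.3 kg) shuts it in about 1 s when let go; a few N open it. 4 mm thick, 18 mm high, 11 mm above the deck, free end rising 12 mm as it opens. Shuts only if nothing beyond the flap line stands within 76 mm of the hinge.
- flap_edge (a point): Middle of the flap's free edge, 76 mm from the hinge (tray frame 0, 26, 32 mm when shut).
- block_center (a point): Centre, half-way up, of the loose printing block: wood with a thin copper plate on top, 64 mm along its x, 60 mm along its y, 24 mm high, about 0.2 kg. It starts flat on the deck's loading end, its x within 0.3 rad of the tray's x, up to 15 mm off the centre line. Home against the stop its centre is at tray x 114 mm.
- ink_tin: Bystander: round ink tin, 78 mm across, 53 mm high, standing on the table to the left of the tray (tray +y). Origin at its underside.
- loupe: Bystander: black round loupe, 39 mm across, 40 mm high, on the table to the left of the tray's loading end. Origin at its underside.
- tape_roll: Bystander: black roll of tape lying flat, 54 mm across, 18 mm high, on the table to the right of the tray. Origin at its underside.
Not all that is in view belongs to the job. There is more than one size of the part that bears block_center; the job needs the largest.

How it is judged:
On the way, in this order (a step that is already met when the one before it is completed fails the run):
1. the block has swung the flap open and stands in the doorway (value of joint flap above 0.5 rad and x of block_center in the frame of tray between -0.02 and 0.08 m), for 0.05 s.
2. the block is home against the end stop (x of block_center in the frame of tray above 0.108 m), for 0.1 s.
At the end, for the whole second after the job is handed in: The block lies flat and at rest on the deck behind the flap with its centre within 6 mm of its home place against the end stop (along the feed direction), and the flap is shut (under 0.06 rad). The fingers are out: before the flap line or well above the rails (x of block_center in the frame of tray between 0.108 and 0.122 m and z of block_center in the frame of tray below 0.03 m and angle between block_center's own z axis and vertical below 0.1 rad and linear speed of block below 0.02 m/s and value of joint flap below 0.06 rad and (x of the grasp point in the frame of tray below -0.01 m or z of the grasp point in the frame of tray above 0.07 m)); the robot touches nothing.
It fails at once if the block was lifted or tipped instead of slid (z of block_center in the frame of tray above 0.036 m or angle between block_center's own z axis and vertical above 0.25 rad).
It fails at once if the ink tin was moved (distance of ink_tin from where it was at the start of the episode above 0.015 m).
It fails at once if the loupe was moved (distance of loupe from where it was at the start of the episode above 0.015 m).
It fails at once if the roll of tape was moved (distance of tape_roll from where it was at the start of the episode above 0.015 m).
It also fails if it takes over 40 s, if anything falls off the work surface, if the arm or the gripper's body presses on something with over 40 N, if the wrist force passes 120 N, or if a joint passes its speed limit or range.

### The arm

A 6-joint arm with a two-finger parallel gripper is mounted at the origin on the work surface; the furniture and walls round the work are solid. World frame = base frame: x ahead of the robot, y to its left, z up, the work surface at z = 0. Lengths are in m, angles in rad, forces in N, time in s.
With the tool pointing down it reaches from about 0.325 to 0.75 m from the base axis. Payload 7.6 kg.
Tool frame: the origin (TCP) lies on the centre line of the jaws, within the pads' length; the fingertips stand r.tip_extent ahead of it and the grasp point (between the pads) lies 11 mm behind it (r.tip_extent is the distance from the TCP to the fingertips, in m); z points along the fingers, y is the line along which they close (so a half turn about z gives the same grasp; the last joint's range is limited). The gripper opens to 85 mm and grips with 20 to 120 N. Pads are 22 mm wide; open, the fingers measure 114 mm over their backs; the gripper's body (76 mm by 85 mm) begins 54 mm behind the grasp point. The pads swing forward as they close: fully open they stand 13 mm farther back than shut.
Start: joints at [1.2, 0.052, 1.401, -0, 1.689, -0.07], TCP at [0.156, 0.501, 0.239] pointing down, gripper open.
Joint ranges: [-2.9, 2.9], [-0.91, 2.17], [0.12, 2.37], [-1.06, 4.2], [0.26, 2.73], [-2.93, 2.93]. Speed limits (rad/s): [2.57, 2.57, 3.01, 3.14, 3.14, 3.14].

### API

Orientations are given as a rotation vector (axis times angle).
In Python, from station import readout, optics, ticket, r gives the robot as it stands. The module is installed in compiled form; this text tells all that it offers.
- The arm moves only by the tool move_arm, never from a script. Its argument "deltas" is a list of rows, each an object with "travel": the shift along the tool's x, y, z in mm, a list of three; "angular": the turn, a rotation vector about the tool's x, y, z in rad, a list of three; "hand": the opening, from 0 (shut) to 1 (fully open). In form: [{"travel": [x, y, z], "angular": [ax, ay, az], "hand": hand}, ...]. A call has exactly 8 rows; each row shifts and turns the commanded pose from where the row before left it, along the tool's axes as they then stand; what a row does not reach is not made up. A row lasts 1/10 s, in which the tool goes at most 50 mm and 8.59 degrees, less where a joint would pass 70% of its speed; a pose out of reach is approached as far as the arm can. A call with a gripper value outside its range is refused whole. The fingers move at their own pace and stop on an object; "newtons" is the grip in N (left out, the last holds). Time passes only in rows, so rows that do not move let the fingers close, or fill a call up. It gives the time, the measured TCP pose, the force and the opening at its end, in the units of the state.
- readout.state(): the state, without advancing time (a new reading comes with each control period).
- optics.read_camera(name): name is "side" or "top"; returns a dict with "color" (420x560x3 uint8, red, green, blue), "fx", "fy", "cx", "cy" (pixels), "xyz" and "rotation" of the camera in the world. Camera axes: x right, y down, z forward; pixel columns grow to the right and rows downward; lengths in m; the calibration is good to about 2 mm. A picture is of the moment at which its call begins. There is no depth.
- ticket.finish_job(): hands the job in, once; it reports no verdict.
The state is a dict: "time": time; "joint_positions": joint angles; "joint_velocities": joint speeds; "tau": joint torques, N m; "tool_pos": TCP position; "tool_rot": TCP orientation; "ft_force": force on the tool from outside, world axes, zero at the start; "ft_torque": the same for the moment, N m; "width": finger opening in m.
Only numpy, scipy, OpenCV 4.12 (cv2) and the standard library are available. Lean on these libraries where they do the work, as an engineer would, in place of code of your own. Each camera call takes 0.05 s, during which the arm holds its last target. There are 200 camera calls.

## Working session

There is one attempt and no reset: what is moved stays moved. The work goes in short steps, Python scripts to look and compute and a tool call to move; the robot and the scene stay as the last step left them, time stands still between calls to the robot, and variables do not carry over. Pictures are saved under pics/ and viewed, on a budget of 10 in all, crops included, one or two more only if the job needs it, and the job is handed in when it is done.

Besides the shell and the picture viewer there is one more tool, called as name(argument=value, ...) on one line, values as JSON. move_arm: Moves the arm, as the interface text tells. Its arguments: {"type":"object","properties":{"deltas":{"type":"array"},"newtons":{"type":"number"}},"required":["deltas"]}

```bash
mkdir -p pics; cat > h.py <<'E'
import numpy as np, cv2
from scipy.spatial.transform import Rotation as R
from station import readout, optics, ticket, r
def cam(n):
    c=optics.read_camera(n); return c
def rot(c):
    m=np.array(c["rotation"]); return m if m.shape==(3,3) else R.from_rotvec(m).as_matrix()
def cast(c,u,v,z):
    d=rot(c)@np.array([(u-c["cx"])/c["fx"],(v-c["cy"])/c["fy"],1.]); o=np.array(c["xyz"])
    return o+d*(z-o[2])/d[2]
def proj(c,p):
    q=rot(c).T@(np.array(p)-np.array(c["xyz"])); return np.array([c["fx"]*q[0]/q[2]+c["cx"],c["fy"]*q[1]/q[2]+c["cy"]])
def save(c,n): cv2.imwrite("pics/"+n,c["color"][:,:,::-1])
E
python3 - <<'E'
from h import *
for n in("top","side"):
    c=cam(n); save(c,n+"0.png"); print(n,c["xyz"],c["rotation"],c["fx"],c["cx"],c["cy"])
print(r.tip_extent, readout.state())
E
```

```text
top [ 0.42249296 -0.02994033  1.20274122] [-2.1759999   2.1749767  -0.05876825] 497.06402325939405 280.1337044198337 214.32958485075605
side [0.45859709 0.70097137 0.49586625] [-0.09747229  2.69070671 -1.52301603] 418.15508346404073 279.74612882483126 210.21994230813996
0.008 {'time': 0.1, 'joint_positions': array([ 1.19967039e+00,  5.28015643e-02,  1.40160218e+00,  2.76002356e-05,
        1.68860505e+00, -7.03244916e-02]), 'joint_velocities': array([-0.00035166, -0.00249156, -0.00302911, -0.00072785, -0.0013988 ,
       -0.00086934]), 'tau': array([ 9.48165034e-04, -3.82581103e+01, -3.60986137e+01, -4.55965642e-05,
        4.72354121e-03,  1.53445939e-05]), 'tool_pos': array([0.15544216, 0.50119832, 0.2385527 ]), 'tool_rot': array([-4.70662884e-01, -3.10579461e+00,  2.16085395e-03]), 'ft_force': array([-0.83107801,  0.55936952, -0.80417189]), 'ft_torque': array([ 0.02313613, -0.01313183,  0.02907664]), 'width': 0.08535330739904018}
```

View pics/top0.png

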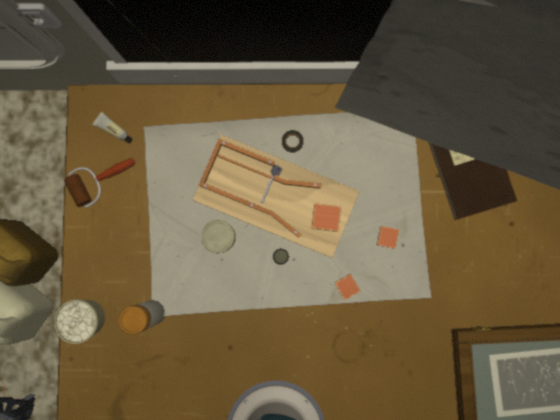

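View pics/side0.png

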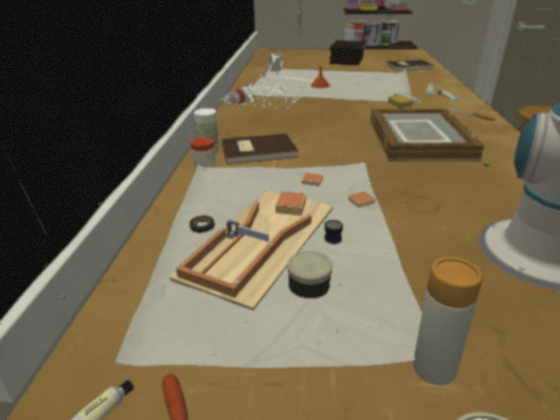

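The side view shows the tray's loading end toward the robot's right, with three copper squares. In the top view they are at (326,217) on the tray, (388,237) and (347,286). The one on the tray's loading end is the largest. I'll confirm it in an enlarged crop and measure it.

```bash
python3 - <<'E'
from h import *
c=cam("top"); im=c["color"]
cv2.imwrite("pics/crop.png",cv2.resize(im[125:308,185:415],None,fx=3.4,fy=3.4,interpolation=cv2.INTER_CUBIC)[:590,:,::-1])
hsv=cv2.cvtColor(im,cv2.COLOR_RGB2HSV)
for p in[(326,217),(388,237),(230,183),(320,240),(285,182),(266,188),(270,215)]: print(p,hsv[p[1],p[0]])
m=cv2.inRange(hsv,(0,120,150),(12,255,255))
s=cam("side"); ms=cv2.inRange(cv2.cvtColor(s["color"],cv2.COLOR_RGB2HSV),(0,90,120),(12,255,255))
for nm,cc,mm in(("top",c,m),("side",s,ms)):
    for k in cv2.findContours(mm,cv2.RETR_EXTERNAL,cv2.CHAIN_APPROX_NONE)[0]:
        if cv2.contourArea(k)>60:
            b=cv2.minAreaRect(k); print(nm,np.round(b[0],1),np.round(b[1],1),round(b[2]),np.round(cast(cc,*b[0],.036),4))
            if nm=="top": w=np.array([cast(c,*q,.036)[:2] for q in cv2.boxPoints(b)]); print(np.round(w,3).tolist())
t=cv2.inRange(hsv,(10,60,150),(25,200,255)); t[:125]=0;t[270:]=0;t[:,:185]=0;t[:,370:]=0
t=cv2.morphologyEx(t,cv2.MORPH_CLOSE,np.ones((15,15)))
k=max(cv2.findContours(t,cv2.RETR_EXTERNAL,cv2.CHAIN_APPROX_NONE)[0],key=cv2.contourArea)
b=cv2.minAreaRect(k);print("tray",b); print(np.round([cast(c,*q,.012)[:2] for q in cv2.boxPoints(b)],4))
E
```

```text
(326, 217) [ 11 156 182]
(388, 237) [ 10 157 179]
(230, 183) [ 19 103 200]
(320, 240) [ 19 102 177]
(285, 182) [ 14 152 154]
(266, 188) [ 19  65 166]
(270, 215) [ 18 116 156]
top [347.5 286.7] [18.6 16.9] 60 [ 0.3388 -0.165   0.036 ]
[[0.347, -0.137], [0.367, -0.171], [0.33, -0.193], [0.31, -0.159]]
top [387.9 236.9] [17.1 18.2] 11 [ 0.4544 -0.2602  0.036 ]
[[0.437, -0.236], [0.479, -0.245], [0.471, -0.284], [0.43, -0.275]]
top [326.  216.8] [24.8 22.9] 7 [ 0.5015 -0.1161  0.036 ]
[[0.478, -0.084], [0.532, -0.09], [0.525, -0.148], [0.471, -0.142]]
side [172.9 397. ] [47.5 13.5] 77 [0.6199 0.3899 0.036 ]
side [361.6 196.7] [ 9.5 20.1] 76 [ 0.3447 -0.133   0.036 ]
side [290.5 198.5] [24.6 12.8] 5 [ 0.5037 -0.1156  0.036 ]
side [311.6 176.9] [16.7  6.8] 7 [ 0.4581 -0.2269  0.036 ]
side [201.5 141. ] [ 8. 21.] 90 [ 0.7872 -0.4475  0.036 ]
side [320.6  83.5] [14.9 15.4] 36 [ 0.4315 -1.1312  0.036 ]
tray ((268.81781005859375, 212.00531005859375), (152.4445343017578, 109.38329315185547), 22.293628692626953)
[[ 0.4624  0.2389]
 [ 0.7091  0.1414]
 [ 0.5669 -0.1999]
 [ 0.3254 -0.0992]]
```

View pics/crop.png

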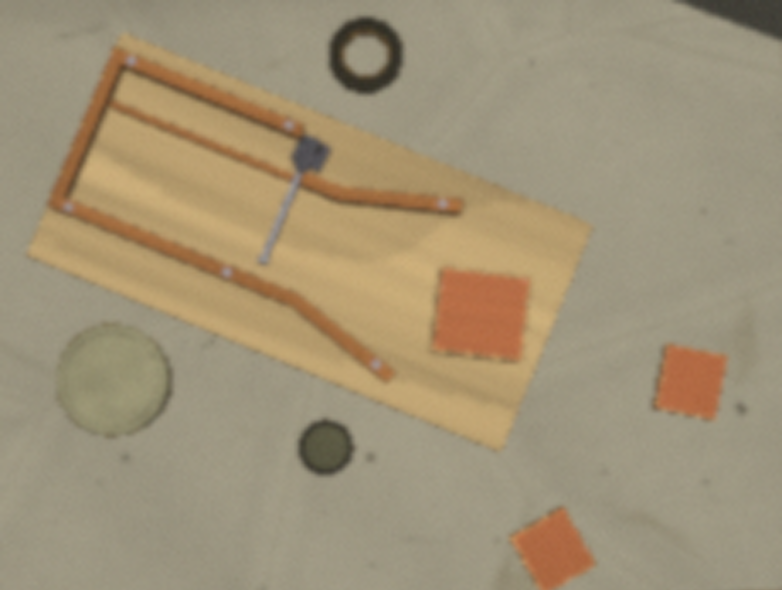

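The crop shows the block at (480,315), clearly larger than the other two at (690,380) and (553,550), and it sits on the loading end. The tray corners are at (120,35), (592,228), (503,450) and (28,255), and the flap's free end is at (264,262).

```bash
cat >> h.py <<'E'
def up(u,v): return (u+.5)/3.4-.5+185,(v+.5)/3.4-.5+125
def fit():
    c=cam("top")
    W=np.array([cast(c,*up(*q),.012)[:2] for q in[(120,35),(592,228),(503,450),(28,255)]])
    T=np.array([[.16,-.091],[-.205,-.091],[-.205,.083],[.16,.083]])
    a=W-W.mean(0);b=T-T.mean(0)
    th=np.arctan2((b[:,0]*a[:,1]-b[:,1]*a[:,0]).sum(),(b*a).sum())
    Rm=np.array([[np.cos(th),-np.sin(th)],[np.sin(th),np.cos(th)]])
    o=W.mean(0)-Rm@T.mean(0)
    return th,Rm,o,W-(T@Rm.T+o)
E
python3 - <<'E'
from h import *
th,Rm,o,res=fit(); print(th,o,np.round(res,4).tolist())
np.savez("tray.npz",th=th,o=o)
w2t=lambda p:Rm.T@(np.array(p)[:2]-o)
c=cam("top")
print("flap free",w2t(cast(c,*up(264,262),.04)),"bracket",w2t(cast(c,*up(310,156),.046)), "stop corner outer L",w2t(cast(c,*up(60,205),.034)))
B=np.array([[.478,-.084],[.532,-.09],[.525,-.148],[.471,-.142]])
for q in B: print(w2t(q))
print("centre",w2t(B.mean(0)))
e=B[0]-B[3]; print("block yaw rel tray",np.arctan2(e[1],e[0])-th, "hyp")
for tx in(-.25,-.05,.08): print(tx,Rm@[tx,0]+o, np.linalg.norm(Rm@[tx,0]+o))
st=readout.state(); print(R.from_rotvec(st["tool_rot"]).as_matrix().round(3))
E
```

```text
1.1806743994670976 [0.55941779 0.02545966] [[-0.0014, 0.0003], [-0.0021, 0.002], [0.0024, -0.0003], [0.0011, -0.002]]
flap free [-0.00099144  0.02405968] bracket [-0.00271416 -0.0555307 ] stop corner outer L [0.14682698 0.04085532]
[-0.13219844  0.03367263]
[-0.11721135 -0.01855176]
[-0.17351549 -0.03413519]
[-0.18850258  0.0180892 ]
centre [-0.15285697 -0.00023128]
block yaw rel tray 0.2700131917608859 hyp
-0.25 [ 0.46434249 -0.20575601] 0.5078872754538838
-0.05 [ 0.54040273 -0.02078347] 0.5408022367768791
0.08 [0.58984188 0.09944868] 0.5981667684522142
[[-0.955  0.296 -0.   ]
 [ 0.296  0.955 -0.   ]
 [ 0.    -0.    -1.   ]]
```

move_arm(deltas=[{"travel": [-35,0,0],"angular": [0,0,0.069],"hand": 0.25},{"travel": [-35,0,0],"angular": [0,0,0.069],"hand": 0.25},{"travel": [-35,0,0],"angular": [0,0,0.069],"hand": 0.25},{"travel": [-35,0,0],"angular": [0,0,0.069],"hand": 0.25},{"travel": [-35,0,0],"angular": [0,0,0.069],"hand": 0.25},{"travel": [-35,0,0],"angular": [0,0,0.069],"hand": 0.25},{"travel": [-35,0,0],"angular": [0,0,0.069],"hand": 0.25},{"travel": [-35,0,0],"angular": [0,0,0.069],"hand": 0.25}])

```text
time: 1.1
tool_pos: [0.3934, 0.3577, 0.2391]
tool_rot: [-1.303, -2.858, 0.0]
ft_force: [0.5, 0.2, 0.6]
width: 0.0213
```

move_arm(deltas=[{"travel": [-35,0,0],"angular": [0,0,0.069],"hand": 0.25},{"travel": [-35,0,0],"angular": [0,0,0.069],"hand": 0.25},{"travel": [-35,0,0],"angular": [0,0,0.069],"hand": 0.25},{"travel": [-35,0,0],"angular": [0,0,0.069],"hand": 0.25},{"travel": [-35,0,0],"angular": [0,0,0.069],"hand": 0.25},{"travel": [-35,0,0],"angular": [0,0,0.069],"hand": 0.25},{"travel": [-35,0,0],"angular": [0,0,0.069],"hand": 0.25},{"travel": [-35,0,0],"angular": [0,0,0.069],"hand": 0.25}])

```text
time: 1.9
tool_pos: [0.5195, 0.1116, 0.2391]
tool_rot: [-2.033, -2.395, 0.0]
ft_force: [0.3, 0.3, -0.1]
width: 0.0216
```

```bash
cat >> h.py <<'E'
def rep(goal=None):
    t=np.load("tray.npz"); th=t["th"]; Rm=R.from_euler("z",th).as_matrix(); s=readout.state()
    M=R.from_rotvec(s["tool_rot"]).as_matrix(); p=s["tool_pos"]
    print("t",s["time"],"tray mm",(1000*(Rm.T@(p-[*t["o"],0]))).round(1),"tilt/yaw err",(M.T@np.c_[Rm[:,0],-Rm[:,1],-Rm[:,2]]).round(3)[:,0],"F tray",(Rm.T@s["ft_force"]).round(1),"w",round(s["width"],4),"tip",r.tip_extent)
    if goal is not None: # tray mm
        g=Rm@(np.array(goal)/1000)+[*t["o"],0]; print("tool-frame d mm",(1000*M.T@(g-p)).round(1),"rot",R.from_matrix(M.T@np.c_[Rm[:,0],-Rm[:,1],-Rm[:,2]]).as_rotvec().round(3))
E
python3 -c "
from h import *
rep([-230,0,120])"
```

```text
t 1.9 tray mm [ 64.5  69.7 239.1] tilt/yaw err [0.851 0.525 0.   ] F tray [ 0.4 -0.1 -0.1] w 0.0216 tip 0.008
tool-frame d mm [-287.2  -95.5  119.1] rot [-0.    -0.     0.553]
```

move_arm(deltas=[{"travel": [-35,0,5],"angular": [0,0,0.069],"hand": 0.25},{"travel": [-35,0,10],"angular": [0,0,0.069],"hand": 0.25},{"travel": [-35,0,10],"angular": [0,0,0.069],"hand": 0.25},{"travel": [-35,0,10],"angular": [0,0,0.069],"hand": 0.25},{"travel": [-35,0,10],"angular": [0,0,0.069],"hand": 0.25},{"travel": [-35,0,15],"angular": [0,0,0.069],"hand": 0.25},{"travel": [-35,0,15],"angular": [0,0,0.069],"hand": 0.25},{"travel": [-35,0,15],"angular": [0,0,0.069],"hand": 0.25}])

```text
time: 2.7
tool_pos: [0.4979, -0.1641, 0.1486]
tool_rot: [2.609, 1.75, 0.0]
ft_force: [1.3, -0.7, -0.1]
width: 0.0213
```

```bash
python3 -c "
from h import *
rep([-235,0,25])"
```

```text
t 2.7 tray mm [-198.7  -15.2  148.6] tilt/yaw err [1.    0.001 0.   ] F tray [-0.2 -1.5 -0.1] w 0.0213 tip 0.008
tool-frame d mm [-36.3 -15.2 123.6] rot [ 0.    -0.     0.001]
```

move_arm(deltas=[{"travel": [-18,-8,0],"angular": [0,0,0.001],"hand": 0.25},{"travel": [-18,-7,10],"angular": [0,0,0],"hand": 0.25},{"travel": [0,0,25],"angular": [0,0,0],"hand": 0.25},{"travel": [0,0,25],"angular": [0,0,0],"hand": 0.25},{"travel": [0,0,25],"angular": [0,0,0],"hand": 0.25},{"travel": [0,0,20],"angular": [0,0,0],"hand": 0.25},{"travel": [0,0,14],"angular": [0,0,0],"hand": 0.25},{"travel": [0,0,4],"angular": [0,0,0],"hand": 0.25}])

```text
time: 3.5
tool_pos: [0.4701, -0.19, 0.0247]
tool_rot: [-2.605, -1.751, 0.002]
ft_force: [-0.5, -0.1, 0.4]
width: 0.0212
```

```bash
python3 -c "
from h import *
rep()
c=cam('side'); cv2.imwrite('pics/s1.png',cv2.resize(c['color'][110:310,160:380],None,fx=3,fy=3,interpolation=cv2.INTER_CUBIC)[:,:,::-1])"
```

```text
t 3.5 tray mm [-233.2    0.7   24.7] tilt/yaw err [1.    0.003 0.   ] F tray [-0.2  0.4  0.4] w 0.0212 tip 0.008
```

View pics/s1.png

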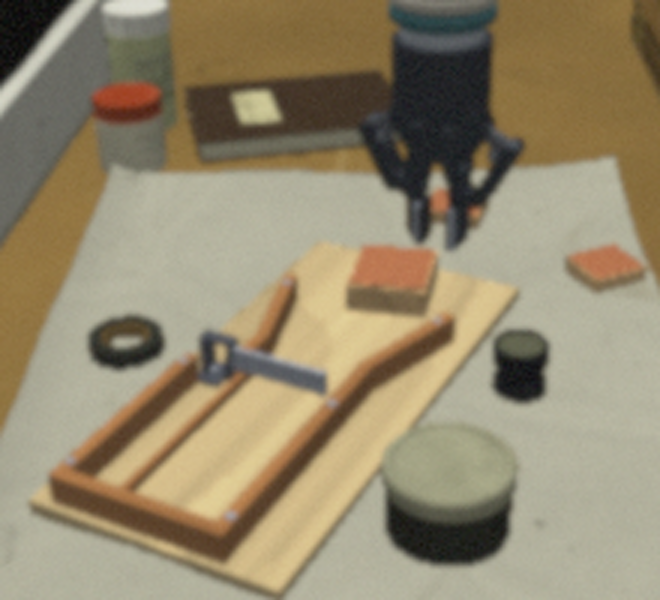

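```bash
python3 -c "
from h import *
c=cam('side'); t=np.load('tray.npz'); Rm=R.from_euler('z',t['th']).as_matrix()
for y in(.018,-.018):
  for z in(.012,.02,.03): print(y,z,(proj(c,Rm@np.array([-.225,y,z])+[*t['o'],0])-[160,110])*3)
"
```

```text
0.018 0.012 [454.15698804 256.37736003]
0.018 0.02 [454.43974758 247.5346128 ]
0.018 0.03 [454.79650653 236.37768036]
-0.018 0.012 [413.02502135 247.00010893]
-0.018 0.02 [413.13591809 238.24302017]
-0.018 0.03 [413.2758187  227.19560732]
```

Side crop: the tips are at about (418,240) and (455,247), so z is about 20 mm. They stand behind the block and the path is clear. Starting the push.

move_arm(deltas=[{"travel": [8,0,2],"angular": [0,0,0.003],"hand": 0.25},{"travel": [10,0,0],"angular": [0,0,0],"hand": 0.25},{"travel": [8,0,0],"angular": [0,0,0],"hand": 0.25},{"travel": [6,0,0],"angular": [0,0,0],"hand": 0.25},{"travel": [6,0,0],"angular": [0,0,0],"hand": 0.25},{"travel": [7,0,0],"angular": [0,0,0],"hand": 0.25},{"travel": [8,0,0],"angular": [0,0,0],"hand": 0.25},{"travel": [8,0,0],"angular": [0,0,0],"hand": 0.25}])

```text
time: 4.4
tool_pos: [0.4943, -0.1334, 0.0243]
tool_rot: [2.61, 1.749, 0.0]
ft_force: [-0.6, -1.4, -0.3]
width: 0.0214
```

move_arm(deltas=[{"travel": [8,0,0],"angular": [0,0,0],"hand": 0.25},{"travel": [8,0,0],"angular": [0,0,0],"hand": 0.25},{"travel": [8,0,0],"angular": [0,0,0],"hand": 0.25},{"travel": [8,0,0],"angular": [0,0,0],"hand": 0.25},{"travel": [8,0,0],"angular": [0,0,0],"hand": 0.25},{"travel": [8,0,0],"angular": [0,0,0],"hand": 0.25},{"travel": [6,0,0],"angular": [0,0,0],"hand": 0.25},{"travel": [4,0,0],"angular": [0,0,0],"hand": 0.25}])

```text
time: 5.2
tool_pos: [0.5163, -0.0797, 0.0243]
tool_rot: [-2.609, -1.749, -0.0]
ft_force: [0.3, -1.5, 0.6]
width: 0.0215
```

```bash
python3 -c "
from h import *
rep([71,0,23])
c=cam('top'); cv2.imwrite('pics/t2.png',cv2.resize(c['color'][125:308,185:415],None,fx=3.4,fy=3.4,interpolation=cv2.INTER_CUBIC)[:,:,::-1])"
```

```text
t 5.2 tray mm [-1.137e+02 -1.000e-01  2.430e+01] tilt/yaw err [1. 0. 0.] F tray [-1.3 -0.8  0.6] w 0.0215 tip 0.008
tool-frame d mm [ 1.847e+02 -1.000e-01  1.300e+00] rot [-0. -0.  0.]
```

View pics/t2.png

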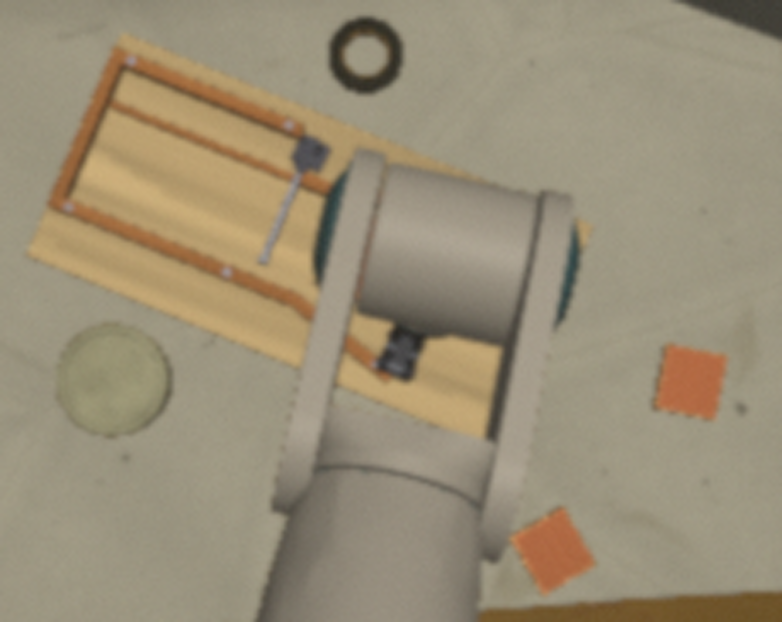

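Top view: the arm hides the block, and the bystanders haven't moved. From here I'll use the side view.

```bash
python3 -c "
from h import *
c=cam('side'); cv2.imwrite('pics/s2.png',cv2.resize(c['color'][130:300,160:380],None,fx=3,fy=3,interpolation=cv2.INTER_CUBIC)[:,:,::-1])"
```

```text
(no output)
```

View pics/s2.png

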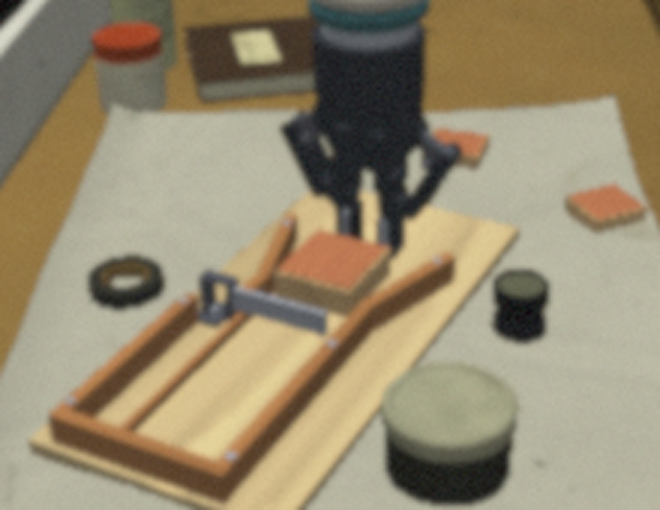

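Side crop: the block, with its top face around (333,260), is square to the tray and just entering the straight section, with both fingers on its rear face. Pushing on through the flap.

move_arm(deltas=[{"travel": [5,0,0],"angular": [0,0,0],"hand": 0.25},{"travel": [6,0,0],"angular": [0,0,0],"hand": 0.25},{"travel": [6,0,0],"angular": [0,0,0],"hand": 0.25},{"travel": [6,0,0],"angular": [0,0,0],"hand": 0.25},{"travel": [6,0,0],"angular": [0,0,0],"hand": 0.25},{"travel": [6,0,0],"angular": [0,0,0],"hand": 0.25},{"travel": [6,0,0],"angular": [0,0,0],"hand": 0.25},{"travel": [6,0,0],"angular": [0,0,0],"hand": 0.25}])

```text
time: 6.1
tool_pos: [0.5341, -0.0364, 0.0242]
tool_rot: [-2.61, -1.749, -0.0]
ft_force: [-1.6, -1.7, -0.2]
width: 0.0214
```

move_arm(deltas=[{"travel": [6,0,0],"angular": [0,0,0],"hand": 0.25},{"travel": [7,0,0],"angular": [0,0,0],"hand": 0.25},{"travel": [7,0,0],"angular": [0,0,0],"hand": 0.25},{"travel": [7,0,0],"angular": [0,0,0],"hand": 0.25},{"travel": [7,0,0],"angular": [0,0,0],"hand": 0.25},{"travel": [7,0,0],"angular": [0,0,0],"hand": 0.25},{"travel": [7,0,0],"angular": [0,0,0],"hand": 0.25},{"travel": [6,0,0],"angular": [0,0,0],"hand": 0.25}])

```text
time: 6.9
tool_pos: [0.5548, 0.0137, 0.0243]
tool_rot: [-2.61, -1.749, -0.0]
ft_force: [-0.7, 0.1, -0.0]
width: 0.0213
```

```bash
python3 -c "
from h import *
rep([71,0,23])
c=cam('side'); cv2.imwrite('pics/s3.png',cv2.resize(c['color'][130:300,160:380],None,fx=3,fy=3,interpolation=cv2.INTER_CUBIC)[:,:,::-1])"
```

```text
t 6.9 tray mm [-12.6  -0.2  24.3] tilt/yaw err [1. 0. 0.] F tray [-0.2  0.7 -0. ] w 0.0213 tip 0.008
tool-frame d mm [83.6 -0.2  1.3] rot [ 0. -0.  0.]
```

View pics/s3.png

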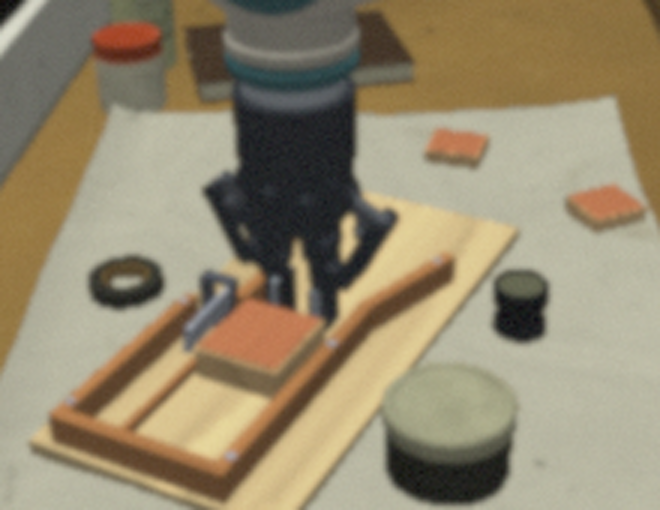

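The flap is swung open at (207,315), and the block is in the doorway and flat, with its top at (262,335). Continuing to the stop and slowing at the end.

move_arm(deltas=[{"travel": [7,0,0],"angular": [0,0,0],"hand": 0.25},{"travel": [7,0,0],"angular": [0,0,0],"hand": 0.25},{"travel": [7,0,0],"angular": [0,0,0],"hand": 0.25},{"travel": [7,0,0],"angular": [0,0,0],"hand": 0.25},{"travel": [7,0,0],"angular": [0,0,0],"hand": 0.25},{"travel": [7,0,0],"angular": [0,0,0],"hand": 0.25},{"travel": [7,0,0],"angular": [0,0,0],"hand": 0.25},{"travel": [7,0,0],"angular": [0,0,0],"hand": 0.25}])

```text
time: 7.75
tool_pos: [0.576, 0.0655, 0.0243]
tool_rot: [-2.61, -1.749, -0.0]
ft_force: [0.2, -0.7, 0.3]
width: 0.0216
```

move_arm(deltas=[{"travel": [5,0,0],"angular": [0,0,0],"hand": 0.25},{"travel": [4,0,0],"angular": [0,0,0],"hand": 0.25},{"travel": [4,0,0],"angular": [0,0,0],"hand": 0.25},{"travel": [3,0,0],"angular": [0,0,0],"hand": 0.25},{"travel": [3,0,0],"angular": [0,0,0],"hand": 0.25},{"travel": [2,0,0],"angular": [0,0,0],"hand": 0.25},{"travel": [1,0,0],"angular": [0,0,0],"hand": 0.25},{"travel": [1,0,0],"angular": [0,0,0],"hand": 0.25}])

```text
time: 8.55
tool_pos: [0.5845, 0.0862, 0.0243]
tool_rot: [-2.61, -1.749, -0.0]
ft_force: [-0.3, -0.4, 0.8]
width: 0.0212
```

```bash
python3 -c "
from h import *
rep([71,0,23])
c=cam('side'); cv2.imwrite('pics/s4.png',cv2.resize(c['color'][150:310,150:310],None,fx=3.7,fy=3.7,interpolation=cv2.INTER_CUBIC)[:,:,::-1])"
```

```text
t 8.55 tray mm [65.7 -0.1 24.3] tilt/yaw err [1. 0. 0.] F tray [-0.5  0.2  0.8] w 0.0212 tip 0.008
tool-frame d mm [ 5.3 -0.1  1.3] rot [-0. -0.  0.]
```

View pics/s4.png

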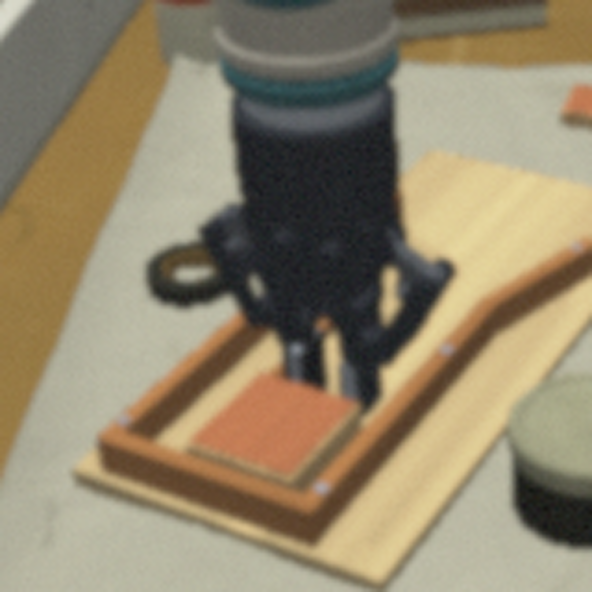

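The block, top at (278,425), is nearly at the stop, but a small gap remains and there is no contact force yet. I'll creep in until force builds.

move_arm(deltas=[{"travel": [1,0,0],"angular": [0,0,0],"hand": 0.25},{"travel": [1,0,0],"angular": [0,0,0],"hand": 0.25},{"travel": [1,0,0],"angular": [0,0,0],"hand": 0.25},{"travel": [1,0,0],"angular": [0,0,0],"hand": 0.25},{"travel": [0.5,0,0],"angular": [0,0,0],"hand": 0.25},{"travel": [0.5,0,0],"angular": [0,0,0],"hand": 0.25},{"travel": [0,0,0],"angular": [0,0,0],"hand": 0.25},{"travel": [0,0,0],"angular": [0,0,0],"hand": 0.25}])

```text
time: 9.4
tool_pos: [0.5861, 0.09, 0.0243]
tool_rot: [2.61, 1.748, -0.003]
ft_force: [-3.9, -3.8, 1.7]
width: 0.0211
```

```bash
python3 -c "
from h import *
rep()
c=cam('side'); hsv=cv2.cvtColor(c['color'],cv2.COLOR_RGB2HSV)
m=cv2.inRange(hsv,(0,110,130),(13,255,255)); m[:245]=0;m[290:]=0;m[:,:195]=0;m[:,255:]=0
k=max(cv2.findContours(m,cv2.RETR_EXTERNAL,cv2.CHAIN_APPROX_NONE)[0],key=cv2.contourArea); t=np.load('tray.npz');Rm=R.from_euler('z',t['th']).as_matrix()
P=np.array([Rm.T@(cast(c,*q,.036)-[*t['o'],0]) for q in k[:,0]])*1000; print(cv2.contourArea(k),np.percentile(P,[2,50,98],0).round(1), cv2.minAreaRect(P[:,:2].astype(np.float32)))"
```

```text
t 9.4 tray mm [69.8 -0.1 24.3] tilt/yaw err [ 1.    -0.    -0.002] F tray [-5.   2.1  1.7] w 0.0211 tip 0.008
626.0 [[ 83.8 -34.6  36. ]
 [118.7  -6.   36. ]
 [145.   20.   36. ]] ((114.24724578857422, -7.025774002075195), (55.021827697753906, 62.56271743774414), 88.12528228759766)
```

move_arm(deltas=[{"travel": [0.5,0,0],"angular": [0,0,0],"hand": 0.25},{"travel": [0.5,0,0],"angular": [0,0,0],"hand": 0.25},{"travel": [0,0,0],"angular": [0,0,0],"hand": 0.25},{"travel": [0,0,0],"angular": [0,0,0],"hand": 0.25},{"travel": [0,0,0],"angular": [0,0,0],"hand": 0.25},{"travel": [0,0,0],"angular": [0,0,0],"hand": 0.25},{"travel": [0,0,0],"angular": [0,0,0],"hand": 0.25},{"travel": [0,0,0],"angular": [0,0,0],"hand": 0.25}])

```text
time: 10.25
tool_pos: [0.5861, 0.09, 0.0243]
tool_rot: [2.61, 1.747, -0.006]
ft_force: [-6.7, -9.0, 4.0]
width: 0.0216
```

```bash
python3 -c "
from h import *
rep()"
```

```text
t 10.25 tray mm [69.9 -0.1 24.3] tilt/yaw err [ 1.    -0.001 -0.003] F tray [-10.9   2.8   4. ] w 0.0216 tip 0.008
```

Home: the force rises to 11 N with no further travel, and the camera puts the block centre at x = 114 mm. Withdrawing straight back through the doorway.

move_arm(deltas=[{"travel": [-3,0,0],"angular": [0,0,0],"hand": 0.25},{"travel": [-6,0,0],"angular": [0,0,0],"hand": 0.25},{"travel": [-9,0,0],"angular": [0,0,0],"hand": 0.25},{"travel": [-10,0,0],"angular": [0,0,0],"hand": 0.25},{"travel": [-10,0,0],"angular": [0,0,0],"hand": 0.25},{"travel": [-10,0,0],"angular": [0,0,0],"hand": 0.25},{"travel": [-10,0,0],"angular": [0,0,0],"hand": 0.25},{"travel": [-10,0,0],"angular": [0,0,0],"hand": 0.25}])

```text
time: 11.05
tool_pos: [0.5606, 0.0279, 0.0243]
tool_rot: [2.61, 1.749, 0.0]
ft_force: [-0.1, -0.5, -0.5]
width: 0.0212
```

move_arm(deltas=[{"travel": [-8,0,0],"angular": [0,0,0],"hand": 0.25},{"travel": [-8,0,0],"angular": [0,0,0],"hand": 0.25},{"travel": [-8,0,0],"angular": [0,0,0],"hand": 0.25},{"travel": [-8,0,0],"angular": [0,0,0],"hand": 0.25},{"travel": [-8,0,0],"angular": [0,0,0],"hand": 0.25},{"travel": [-8,0,0],"angular": [0,0,0],"hand": 0.25},{"travel": [-8,0,0],"angular": [0,0,0],"hand": 0.25},{"travel": [-8,0,0],"angular": [0,0,0],"hand": 0.25}])

```text
time: 11.85
tool_pos: [0.5364, -0.0309, 0.0243]
tool_rot: [-2.61, -1.749, -0.0]
ft_force: [0.3, 0.3, 0.0]
width: 0.0214
```

move_arm(deltas=[{"travel": [-10,0,0],"angular": [0,0,0],"hand": 0.25},{"travel": [-10,0,0],"angular": [0,0,0],"hand": 0.25},{"travel": [-10,0,0],"angular": [0,0,0],"hand": 0.25},{"travel": [-10,0,-10],"angular": [0,0,0],"hand": 0.25},{"travel": [-10,0,-20],"angular": [0,0,0],"hand": 0.25},{"travel": [-10,0,-30],"angular": [0,0,0],"hand": 0.25},{"travel": [0,0,-30],"angular": [0,0,0],"hand": 0.25},{"travel": [0,0,-20],"angular": [0,0,0],"hand": 0.25}])

```text
time: 12.65
tool_pos: [0.5143, -0.0868, 0.1376]
tool_rot: [2.608, 1.747, 0.004]
ft_force: [0.1, 0.7, 0.0]
width: 0.0215
```

```bash
python3 -c "
from h import *
rep()
c=cam('side'); a=cv2.resize(c['color'][150:310,150:340],None,fx=2.1,fy=2.1,interpolation=cv2.INTER_CUBIC)
d=cam('top'); b=cv2.resize(d['color'][125:285,185:375],None,fx=2.1,fy=2.1,interpolation=cv2.INTER_CUBIC)
cv2.imwrite('pics/s5.png',np.hstack([a,b])[:,:,::-1])"
```

```text
t 12.65 tray mm [-121.    -0.9  137.6] tilt/yaw err [ 1.    -0.001  0.001] F tray [0.7 0.1 0. ] w 0.0215 tip 0.008
```

View pics/s5.png

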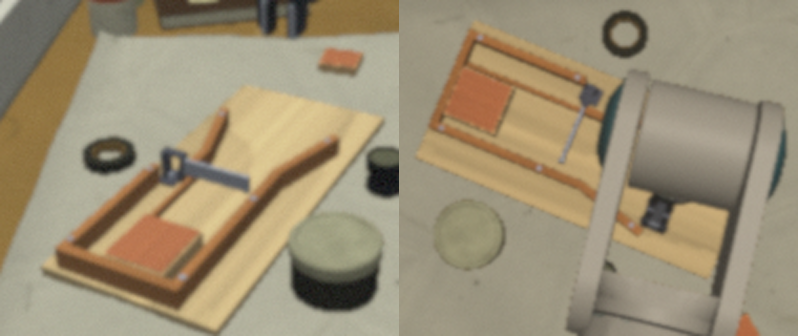

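The flap is shut in both views, at (215,177) left and (573,135) right. The block is at the stop and the bystanders are in place. One numeric check, then I'll hand in if it passes.

```bash
python3 -c "
from h import *
t=np.load('tray.npz');Rm=R.from_euler('z',t['th']).as_matrix()
c=cam('top'); hsv=cv2.cvtColor(c['color'],cv2.COLOR_RGB2HSV)
m=cv2.inRange(hsv,(0,120,150),(12,255,255)); m[195:]=0;m[:150]=0;m[:,:200]=0;m[:,245:]=0
m=cv2.morphologyEx(m,cv2.MORPH_OPEN,np.ones((7,7)))
k=max(cv2.findContours(m,cv2.RETR_EXTERNAL,cv2.CHAIN_APPROX_NONE)[0],key=cv2.contourArea); b=cv2.minAreaRect(k)
x=1000*(Rm.T@(cast(c,*b[0],.036)-[*t['o'],0])); print(b,x.round(1)); rep()
if 110<x[0]<119: print(ticket.finish_job())"
```

```text
((222.1185760498047, 171.89175415039062), (24.697757720947266, 23.11825180053711), 21.037511825561523) [114.9  -5.6  36. ]
t 12.8 tray mm [-120.6   -1.   136.2] tilt/yaw err [ 1.    -0.     0.001] F tray [ 0.3 -0.4 -0.4] w 0.0215 tip 0.008
the job is handed in; nothing more can be done
None
```

The job is done and handed in at about 12.8 s. I pushed the block with the part-closed fingertips along the tray and through the flap to the end stop. I then drew the fingers straight back out of the doorway and raised them.

- **Block home:** at the stop the force rose to 11 N with no further travel. After withdrawal the top camera put the block centre at tray x = 114.9 mm, against a home of 114 mm.
- **Flap:** it looks shut in both views, but I did not measure its angle.
- **Fingers and bystanders:** the fingers ended at tray x = -121 mm, z = 136 mm, touching nothing. The tin and the tape look unmoved. The loupe was partly hidden by the arm in the last top view, but it was in place in the side view.
- **Small disagreement:** the block sits about 6 mm right of the centre line. That is slightly beyond the roughly 5 mm of clearance at the guides, but within measuring error, and sideways position is not judged.

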